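# Stow the lopsided grinder arms in the slide-out tray

## Robot

A 7-joint arm with a two-finger parallel gripper is mounted at the origin on the work surface. World frame = base frame: x ahead of the robot, y to its left, z up, the work surface at z = 0. Lengths are in m, angles in degrees, forces in N, time in s.
With the tool pointing down it reaches from about 0.425 to 0.875 m from the base axis. Payload 4.7 kg.
Tool frame: the origin (TCP) lies at the very end of the fingers, on their centre line; the grasp point (between the pads) lies 19 mm behind it; z points along the fingers, y is the line along which they close (so a half turn about z gives the same grasp; the last joint's range is limited). The gripper opens to 87 mm and grips with 3 to 60 N. Pads are 19 mm wide; open, the fingers measure 117 mm over their backs; the gripper's body (75 mm by 190 mm) begins 51 mm behind the grasp point.
Start: joints at [71.454, 18.392, -4.016, 83.108, 1.295, 78.541, -3.26], TCP at [0.215, -0.613, 0.223] pointing down, gripper open.
Joint ranges: [-163.93, 163.93], [-17.29, 119.83], [-79.2, 71.16], [3.27, 140.29], [-89.18, 269.18], [5.43, 117.66], [-154.24, 154.24]. Speed limits (degrees/s): [147.25, 147.25, 180, 180, 180, 180, 180].

## Interface

Orientations are given as [roll, pitch, yaw] about the fixed x, y, z axes, in that order (R = Rz(yaw) Ry(pitch) Rx(roll)).
In Python, from cell import telemetry, cams, env gives the robot as it stands.
- The arm moves only by the tool arm_command, never from a script. Its argument "series" is text: rows parted by semicolons, each of 5 numbers parted by spaces: the shift along the tool's x, y, z in mm, then the turn about the tool's z in rad, then the closure in counts, from 0 (fully open) to 255 (shut). A call has 1 to 20 rows; each row shifts and turns the commanded pose from where the row before left it, along the tool's axes as they then stand; what a row does not reach is not made up. A row lasts 1/12 s, in which the tool goes at most 41.7 mm and 7.16 degrees, less where a joint would pass 70% of its speed; a pose out of reach is approached as far as the arm can. A call is refused whole if a number of a shift passes 41.7 or a number of a turn 0.125, either way. A call with a gripper value outside its range is refused whole. The fingers move at their own pace and stop on an object; "squeeze" is the grip in N (left out, the last holds). Time passes only in rows, so rows that do not move let the fingers close. It gives the time, the measured TCP pose, the force, the opening and the grip force at its end, in the units of the state.
- telemetry.get_obs(): the state, without advancing time (a new reading comes with each control period).
- cams.read_camera(name): name is "side" or "top" or "wrist"; returns the picture (400x640x3 uint8, blue, green, red); there is no depth.
- cams.calibration(name): a dict with "K" (3x3 intrinsics, pixels), "origin" and "rotation" of the camera in the world; the wrist camera has in their place "hand_eye" (4x4, takes a point from camera to tool coordinates, whose origin is the TCP and whose axes are the flange's). Camera axes: x right, y down, z forward; pixel columns grow to the right and rows downward; lengths in m; the calibration is good to about 2 mm. A picture is of the moment at which its call begins: read the wrist's pose just before it. calibration takes no time and is no camera call.
- env.sign_off(): hands the job in; it is judged then, once.
The state is a dict: "time_s": time; "qpos": joint angles; "joint_velocities": joint speeds; "effort": joint torques, N m; "tool_pos": TCP position; "tool_rot": TCP orientation; "force": force on the tool from outside, world axes, zero at the start; "wrist_torque": the same for the moment, N m; "grip_width": finger opening in m; "grasp_force": force on a finger pad.
Only numpy, scipy, OpenCV 4.12 (cv2) and the standard library are available. Lean on these libraries where they do the work, as an engineer would, in place of code of your own. Each camera call takes 0.05 s, during which the arm holds its last target. There are 200 camera calls.

## Task

Take the cardboard carton out of the slide-out tray and stand it upright on the green mat, and lay every contact-wheel arm from the bench crosswise in the tray (at right angles to the way the tray slides, side by side and flat on its floor, resting on block and wheel as they do on the bench): each is ballasted off-centre, so find its balance point with small trial lifts close to the bench, shifting the grip, and carry it up and over the tray's wall only when it hangs level. Only when all the arms are in, press the red release lever down and push the tray fully home; set things down gently and do not disturb the pink belt, the spray can or the jar.

Things in the scene. Friction and masses are not known exactly. Their poses are not given: they have to be found in the camera images.
- wheelarmA_center (a point): Contact-wheel arm: smooth, slippery round aluminium tube, 38 mm across, a grey end block (35 long x 50 wide x 60 mm high) at one end, a black rubber wheel (60 mm across, 30 wide, orange hub) at the other; 270 mm long, 0.90 to 0.96 kg. It lies on block and wheel, tube level, its axis 30 mm up. Point: on the tube's axis, half-way along the arm; x runs along the tube to the wheel, z up. The tube is bare from x = -90 to +68 mm.
- wheelarmB_center (a point): Another arm, same outside, point and axes as wheelarmA. A heavy ballast slug is fixed somewhere inside each tube, unseen and different in each: the balance point lies about 28 to 58 mm from the point, towards the block in some arms (x < 0), towards the wheel in others. Grip firmly (60 to 80 N): the tubes are lightly oiled, and slip in a weaker grip.
- wheelarmC_center (a point): Another arm, same outside, point and axes as wheelarmA. Of the three arms two or three are there; absent ones read None. A tube pinched more than about 20 mm from its balance point swings down on its heavy side when lifted, turning about the finger pads.
- carton_center (a point): Small cardboard carton with a white band, 50 (x) x 70 (y) x 45 mm high, 0.12 kg, standing in the tray at the start. The point is its centre.
- mat_center (a point): Thin green square mat, 130 x 130 x 3 mm, fixed to the bench. The point is the centre of its top.
- tray_floor (a point): Blue open tray on slides, inside 300 mm (its x) by 280 mm (its y), walls 6 mm thick, 59 mm above the floor. Point: centre of its floor, 26 mm above the bench; moves with the tray, z up. It slides along its y; home lies towards +y. A yellow lug stands 7 mm above the rim at x = -153, y = +51 mm. Room for three arms, tubes along its x, at y = -78, 0 and +78 mm.
- tray_front (a point): Middle of the top edge of the tray's front wall (the outer face, with a yellow plate, at its -y side), 85 mm above the bench, outer face 146 mm from the middle of the floor. The tray is pushed home by pressing on this face towards the tray's +y.
- tray (a joint): How far the tray is out, m: 0 fully home, about 0.17 fully out, where it starts. It takes about 5 N to slide. With the lever up a catch stops it at about 0.166.
- lever (a joint): Release lever, rad: 0 up (tray held out), 0.42 pressed right down. Press it past 0.3 to free the tray. It moves stiffly (about 5 N at the pad) and stays where it is left.
- lever_pad (a point): Top of the red lever's pad, 45 x 40 mm, beside the tray on its -x side, about 104 mm above the bench with the lever up. Press it straight down about 20 mm.
- belt_pink_center (a point): Pink abrasive belt, a ring 90 mm across and 50 mm high, standing on the bench: to be left alone. The point is its centre.
- spray_can_center (a point): Blue spray can, 60 mm across, 170 mm high: to be left alone. The point is its centre.
- jar_center (a point): Amber jar, 64 mm across, 80 mm high: to be left alone. The point is its centre.
There are look-alikes about, which are no part of the job. Leave any blue look-alike of the part that bears carton_center alone.

How it is judged:
By the outcome, as a careful person would: the job done as asked, in the order asked, and still so for the second after the job is handed in, with the robot touching nothing.
Of wheelarmA, wheelarmB, wheelarmC only 2 to 3 are there at a start; the rules pass over those that are not, and their reading is None.
At some moment in a run one of wheelarmA, wheelarmB, wheelarmC may be knocked a few centimetres aside while the robot is not near it.
It also fails if it takes over 210 s, if anything falls off the work surface, if the arm or the gripper's body presses on something with over 40 N, if the wrist force passes 120 N, or if a joint passes its speed limit or range.

## Working session

There is one attempt and no reset: what is moved stays moved. The work goes in short steps, Python scripts to look and compute and a tool call to move; the robot and the scene stay as the last step left them, time stands still between calls to the robot, and variables do not carry over. Pictures are saved under pics/ and viewed, at most 15 in all, crops included, and the job is handed in when it is done.

Besides the shell and the picture viewer there is one more tool, called after "Emit:" by a JSON object that holds its "method" and its "body". arm_command: Moves the arm, as the interface text tells. Its arguments: {"type":"object","properties":{"series":{"type":"string"},"squeeze":{"type":"number"}},"required":["series"]}

```bash
ls; mkdir -p pics
python3 - <<'E'
from cell import telemetry,cams,env
import cv2
o=telemetry.get_obs()
print(o)
for n in ("top","side"):
    cv2.imwrite(f"pics/{n}0.png",cams.read_camera(n))
    print(cams.calibration(n))
print(cams.calibration("wrist"))
E
```

```text
pics
{'time_s': 0.0, 'qpos': array([71.45488518, 18.43971737, -4.0149847 , 83.17441423,  1.29499056,
       78.54161483, -3.26234407]), 'joint_velocities': array([-0.03280182,  0.05738665,  0.09964627,  0.00650156,  0.03660061,
        0.05250868, -0.11734138]), 'effort': array([-1.91778163e-04, -4.91289461e+01, -4.03922852e-01, -3.12528849e+01,
       -6.40218286e-02,  4.39026486e-02,  1.86454999e-04]), 'tool_pos': array([ 0.21516329, -0.61276599,  0.22145827]), 'tool_rot': array([-1.79889495e+02,  5.94376274e-03,  1.93519946e+01]), 'force': array([ 0.19117023, -0.36070309, -0.08630147]), 'wrist_torque': array([0.01763312, 0.00399491, 0.00234285]), 'grasp_force': 0.0, 'grip_width': 0.08634123406221855}
{'K': array([[425.15816656,   0.        , 314.98460865],
       [  0.        , 425.15816656, 202.74653731],
       [  0.        ,   0.        ,   1.        ]]), 'origin': array([ 0.4639424 , -0.01791992,  1.21955396]), 'rotation': array([-176.59821414,   -0.74836205,  -88.39651885])}
{'K': array([[510.80279615,   0.        , 318.20023261],
       [  0.        , 510.80279615, 196.48282555],
       [  0.        ,   0.        ,   1.        ]]), 'origin': array([0.08785759, 0.87127072, 0.88443433]), 'rotation': array([-127.62592747,    0.16717054, -154.55597828])}
{'K': array([[309.82435872,   0.        , 319.99814779],
       [  0.        , 309.82435872, 198.54186923],
       [  0.        ,   0.        ,   1.        ]]), 'hand_eye': array([[ 1.18208086e-03, -9.62675379e-01, -2.70656085e-01,
         7.47365849e-02],
       [ 9.99999229e-01,  1.24076551e-03, -4.57202314e-05,
         1.57929323e-04],
       [ 3.79834477e-04, -2.70655823e-01,  9.62676104e-01,
        -1.62639289e-01],
       [ 0.00000000e+00,  0.00000000e+00,  0.00000000e+00,
         1.00000000e+00]])}
```

View pics/top0.png

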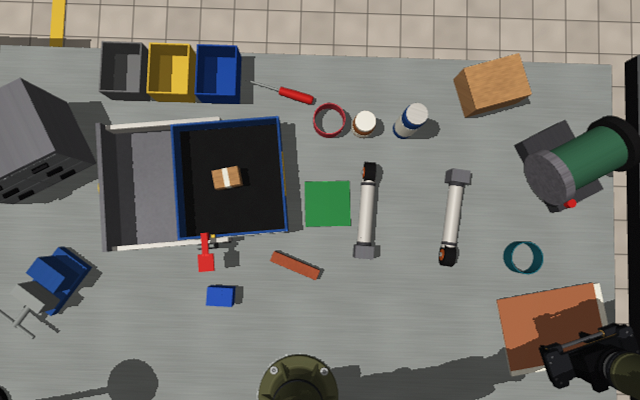

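View pics/side0.png

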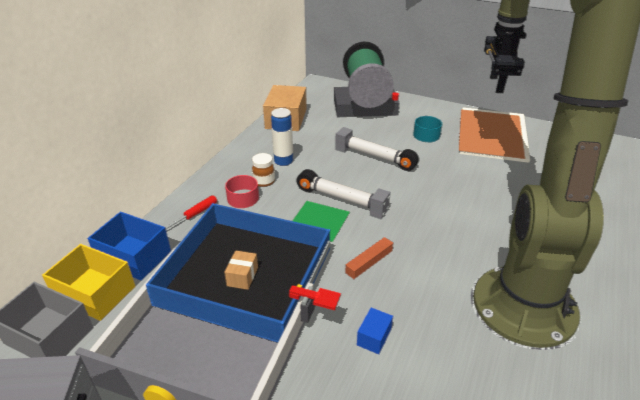

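Top view: the arms lie at about (367,210), wheel up, and (455,215), wheel down. There are only two. The carton is in the tray at (227,177) and the mat is at (328,203). The lever pad is at (206,262), the tray front edge at x≈285, the ring at (329,120), the jar at (364,123) and the can at (410,120).

Possible mix-ups:
- **Carton:** the small white-banded box at (227,177) is the one. The blue block (220,295) and the big box (492,85) are look-alikes.
- **Belt:** the pink/red ring at (329,120), not the teal one (523,257).
- **Tray:** the blue tray with the black floor, not the bins at the top.

```bash
cat > h.py <<'E'
import numpy as np,cv2
from scipy.spatial.transform import Rotation as R
from cell import telemetry,cams,env
def cam(n):
    c=cams.calibration(n)
    if n=="wrist":
        o=telemetry.get_obs(); T=np.eye(4);T[:3,:3]=R.from_euler('xyz',o['tool_rot'],degrees=True).as_matrix();T[:3,3]=o['tool_pos']
        T=T@c['hand_eye']; return c['K'],T[:3,:3],T[:3,3]
    return c['K'],R.from_euler('xyz',c['rotation'],degrees=True).as_matrix(),np.array(c['origin'])
def pt(C,uv,z):
    K,Rm,o=C; d=Rm@np.linalg.inv(K)@np.array([uv[0],uv[1],1.]); return o+d*(z-o[2])/d[2]
def px(C,p):
    K,Rm,o=C; q=K@(Rm.T@(np.array(p)-o)); return q[:2]/q[2]
def blobs(im,lo,hi,amin=80,box=None):
    m=cv2.inRange(cv2.cvtColor(im,cv2.COLOR_BGR2HSV),np.array(lo),np.array(hi))
    if box: k=np.zeros_like(m);k[box[1]:box[3],box[0]:box[2]]=255;m&=k
    m=cv2.morphologyEx(m,cv2.MORPH_OPEN,np.ones((2,2),np.uint8))
    return [c for c in cv2.findContours(m,0,2)[0] if cv2.contourArea(c)>=amin]
def rect(C,c,z):
    q=np.array([pt(C,p[0],z)[:2] for p in c])
    (x,y),(w,h),a=cv2.minAreaRect((q*1000).astype(np.float32))
    if w<h: w,h,a=h,w,a+90
    return round(x,1),round(y,1),round(w,1),round(h,1),round((a+90)%180-90,1)
def to(x,y,z,yaw=None):
    "total shift in tool axes (mm) after turn, and turn rad; world target mm,deg"
    o=telemetry.get_obs();r=o['tool_rot'];Rm=R.from_euler('xyz',r,degrees=True)
    d=Rm.inv().apply(np.array([x,y,z])-o['tool_pos']*1000)
    tz=0 if yaw is None else -np.radians(yaw-r[2])
    print('t',round(o['time_s'],2),'pos',(o['tool_pos']*1000).round(1),'rot',r.round(1),'shift',d.round(1),'turn',round(tz,3))
E
python3 - <<'E'
from h import *
im=cams.read_camera("top");C=cam("top")
def show(n,lo,hi,z,a=60,box=None):
    for c in blobs(im,lo,hi,a,box): print(n,rect(C,c,z),cv2.minAreaRect(c)[0])
show("tube",(0,0,150),(180,40,255),.03,300,(340,150,490,280))
show("black",(0,0,0),(180,255,45),.03,60,(340,150,490,280))
show("orange",(5,120,100),(20,255,255),.03,8,(340,150,490,280))
show("carton",(8,60,80),(25,200,255),.071,40,(200,150,260,200))
show("mat",(45,100,50),(75,255,255),.003,300,(290,170,355,240))
show("blue",(100,150,60),(120,255,255),.085,50,(160,100,300,260))
show("lever",(0,150,120),(5,255,255),.104,50,(190,225,225,280))
show("lug/yellow",(22,120,120),(32,255,255),.092,3,(160,220,300,260))
big=cv2.resize(im[100:280,160:490],None,fx=2.4,fy=2.4,interpolation=cv2.INTER_CUBIC);cv2.imwrite("pics/crop.png",big)
E
```

```text
tube (514.2, -420.5, 159.1, 33.9, -6.4) (453.08843994140625, 214.1945037841797)
tube (508.0, -174.3, 158.9, 32.3, -3.2) (365.61761474609375, 213.9705810546875)
black (393.1, -408.2, 51.4, 44.5, -5.5) (448.45391845703125, 257.3692626953125)
black (625.1, -185.6, 48.3, 31.1, 1.2) (370.5, 172.5)
orange (397.8, -391.7, 25.1, 8.4, 0.6) (442.5, 255.5)
carton (587.7, 231.5, 52.5, 28.0, 13.5) (218.6346435546875, 179.67308044433594)
carton (597.4, 189.0, 53.0, 29.7, 13.4) (234.5192413330078, 176.59616088867188)
mat (533.7, -69.7, 128.4, 128.1, 3.1) (328.20343017578125, 204.23147583007812)
blue (577.7, 316.9, 308.9, 57.0, 6.6) (185.26905822753906, 182.26649475097656)
blue (594.5, 168.7, 310.0, 231.0, 6.5) (241.46551513671875, 177.58621215820312)
lever (391.9, 247.9, 98.4, 38.9, 2.5) (206.5, 253.0)
lug/yellow (434.5, 234.2, 7.9, 7.9, 2.4) (213.5, 236.5)
```

View pics/crop.png

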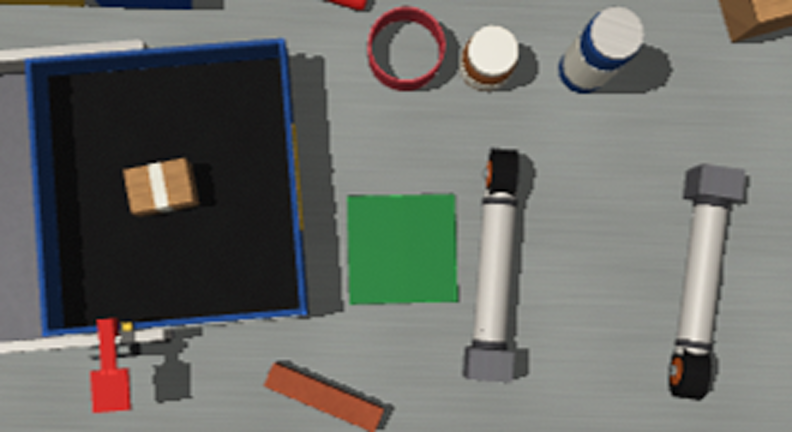

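The crop confirms the two arms with their wheels opposed. The carton is brown with a white band at (160,187) in the crop, and the mat and red lever pad (110,390) are clear.

Run:
```python
from h import *
im=cams.read_camera("top");C=cam("top")
b=np.vstack(blobs(im,(100,150,60),(120,255,255),50,(160,100,300,260)));print("tray",rect(C,b,.085))
h=cv2.convexHull(b);q=cv2.approxPolyDP(h,6,True);print([ (tuple(p[0]),pt(C,p[0],.085)[:2].round(4).tolist()) for p in q])
b=np.vstack(blobs(im,(8,60,80),(25,200,255),40,(200,150,260,200)));print("carton",rect(C,b,.071),rect(C,b,.06))
b=np.vstack(blobs(im,(0,150,120),(5,255,255),50,(190,248,225,280)));print("pad",rect(C,b,.104))
S=cam("side");ims=cams.read_camera("side")
for c in blobs(ims,(0,150,120),(5,255,255),50,(280,280,350,315)): print(rect(S,c,.104),cv2.boundingRect(c))
to(592,210,300,0)
```

```text
tray (591.4, 199.5, 310.0, 292.4, 6.4)
[((np.int32(288), np.int32(231)), [0.4544, 0.0388]), ((np.int32(179), np.int32(240)), [0.4226, 0.3264]), ((np.int32(172), np.int32(126)), [0.7275, 0.3595]), ((np.int32(278), np.int32(117)), [0.761, 0.0756])]
carton (592.4, 209.9, 72.6, 53.0, -76.9) (593.7, 212.1, 73.3, 53.5, -76.9)
pad (372.4, 247.0, 59.5, 38.9, 2.4)
(392.5, 255.9, 100.7, 45.7, 7.6) (290, 287, 51, 24)
t 0.25 pos [ 215.3 -613.   222. ] rot [-179.9    0.    19.4] shift [ 628.2 -651.7  -77.4] turn 0.338
```

Emit:
{"method": "arm_command", "body": {"series": "12 -13 0 0 0;25 -26 0 0 0;27 -28 0 0 0;27 -28 0 0 0;27 -28 0 0 0;27 -28 0 0 0;27 -28 0 0 0;27 -28 0 0 0;27 -28 0 0 0;27 -28 0 0 0;27 -28 0 0 0;27 -28 0 0 0;27 -28 0 0 0;27 -28 0 0 0;27 -28 0 0 0;27 -28 0 0 0;27 -28 0 0 0;27 -28 0 0 0;27 -28 0 0 0;27 -28 0 0 0", "squeeze": 20}}

```text
time_s: 1.92
tool_pos: [0.5294, 0.074, 0.2229]
tool_rot: [179.9, -0.0, 19.3]
force: [0.5, 0.5, 0.7]
grip_width: 0.0873
grasp_force: 0.0
```

Emit:
{"method": "arm_command", "body": {"series": "25 -26 0 0 0;25 -26 0 0 0;25 -26 0 0 0;25 -26 0 0 0;12 -12 0 0 0;0 0 0 -0.12 0;0 0 0 -0.12 0;0 0 0 -0.12 0;0 0 0 -0.12 0;0 0 0 -0.12 0;0 0 0 -0.12 0;0 0 0 -0.12 0;0 0 0 -0.12 0;0 0 0 -0.12 0;0 0 0 -0.12 0;0 0 0 -0.12 0;0 0 0 -0.12 0;0 0 0 -0.02 0;0 0 0 0 0;0 0 0 0 0"}}

```text
time_s: 3.58
tool_pos: [0.5961, 0.2188, 0.2224]
tool_rot: [-180.0, 0.0, 102.8]
force: [-0.9, -0.6, -0.7]
grip_width: 0.0869
grasp_force: 0.0
```

Run:
```python
from h import *
to(593,210.5,33,103.1)
C=cam("wrist");im=cams.read_camera("wrist");cv2.imwrite("pics/w1.png",im)
for c in blobs(im,(8,60,80),(25,200,255),100): print(rect(C,c,.071),cv2.boundingRect(c))
```

```text
t 3.58 pos [596.1 218.8 222.4] rot [-180.     0.   102.8] shift [ -7.3  -4.8 189.4] turn -0.005
(791.9, 88.7, 384.4, 27.9, 12.9) (294, 315, 326, 21)
(813.3, 156.6, 74.5, 32.1, -63.0) (477, 251, 32, 56)
(430.8, 69.0, 74.5, 33.1, 88.9) (133, 251, 33, 56)
(603.6, 189.9, 53.2, 29.1, 14.1) (295, 199, 51, 27)
(593.1, 236.1, 53.7, 34.2, 12.9) (294, 152, 53, 34)
```

Emit:
{"method": "arm_command", "body": {"series": "-8 -2 10 0 0;0 0 25 0 0;0 0 30 0 0;0 0 30 0 0;0 0 30 0 0;0 0 25 0 0;0 0 18 0 0;0 0 12 0 0;0 0 7 0 0;0 0 2 0 0;0 0 0 0 60;0 0 0 0 120;0 0 0 0 160;0 0 0 0 200;0 0 0 0 200;0 0 0 0 200;0 0 0 0 200", "squeeze": 15}}

```text
time_s: 5.05
tool_pos: [0.5963, 0.2107, 0.0338]
tool_rot: [180.0, 0.0, 103.0]
force: [0.5, -0.2, 0.8]
grip_width: 0.0497
grasp_force: 15.0
```

Run:
```python
from h import *
to(534,-58,150,93)
```

```text
t 5.05 pos [596.3 210.7  33.8] rot [180.   0. 103.] shift [-247.8 -121.  -116.2] turn 0.175
```

Emit:
{"method": "arm_command", "body": {"series": "0 0 -5 0 200;0 0 -15 0 200;0 0 -22 0 200;0 0 -24 0 200;0 0 -22 0 200;0 0 -15 0 200;0 0 -7 0 200;-12 -6 0 0 200;-25 -12 0 0 200;-30 -15 0 0 200;-33 -16 0 0 200;-33 -16 0 0 200;-33 -16 0 0 200;-30 -15 0 0 200;-25 -12 0 0 200;-17 -8 0 0 200;-8 -4 0 0 200;-2 -1 0 0.09 200;0 0 0 0.08 200;0 0 0 0 200"}}

```text
time_s: 6.72
tool_pos: [0.5337, -0.0576, 0.1435]
tool_rot: [-180.0, -0.0, 93.2]
force: [0.3, -0.3, -1.8]
grip_width: 0.0501
grasp_force: 15.0
```

Run:
```python
from h import *
to(534,-58,12,93)
```

```text
t 6.72 pos [533.7 -57.6 143.5] rot [-180.    -0.    93.2] shift [ -0.5   0.3 131.5] turn 0.003
```

Emit:
{"method": "arm_command", "body": {"series": "0 0 10 0 200;0 0 22 0 200;0 0 26 0 200;0 0 24 0 200;0 0 20 0 200;0 0 13 0 200;0 0 8 0 200;0 0 4 0 200;0 0 2 0 200;0 0 2 0 200;0 0 1 0 200;0 0 0.5 0 200;0 0 0 0 200"}}

```text
time_s: 7.8
tool_pos: [0.5343, -0.0584, 0.0116]
tool_rot: [179.9, 0.0, 93.3]
force: [0.1, 0.9, -1.6]
grip_width: 0.0498
grasp_force: 15.0
```

Emit:
{"method": "arm_command", "body": {"series": "0 0 0 0 100;0 0 0 0 50;0 0 0 0 20;0 0 0 0 0;0 0 0 0 0;0 0 -10 0 0;0 0 -25 0 0;0 0 -30 0 0;0 0 -30 0 0;0 0 -35 0 0;0 0 -35 0 0;0 0 -25 0 0;0 0 -10 0 0;0 0 0 0 0"}}

```text
time_s: 8.97
tool_pos: [0.5355, -0.058, 0.214]
tool_rot: [179.7, 0.1, 93.3]
force: [0.5, 0.2, -0.1]
grip_width: 0.0872
grasp_force: 0.0
```

```bash
cat > arms.py <<'E'
from h import *
im=cams.read_camera("top");C=cam("top")
def arms():
    for c in blobs(im,(0,0,150),(180,40,255),300,(300,140,520,300)):
        x,y,w,h,a=rect(C,c,.03)
        if 120<w<175 and h<45: print("tube",x,y,w,h,a)
arms()
for c in blobs(im,(8,60,80),(25,200,255),40,(290,160,360,240)): print("carton",rect(C,c,.048))
E
python3 - <<'E'
from arms import *
to(519,-175,180,-3.2)
cv2.imwrite("pics/t2.png",im)
E
```

```text
t 9.02 pos [534.3 -58.2 211.8] rot [1.799e+02 1.000e-01 9.330e+01] shift [-115.7  -21.9   32. ] turn 1.684
```

Emit:
{"method": "arm_command", "body": {"series": "-20 -4 0 0 0;-30 -5 0 0 0;-32 -6 0 0 0;-24 -5 0 0 0;-10 -2 0 0.1 0;0 0 0 0.12 0;0 0 0 0.12 0;0 0 0 0.12 0;0 0 0 0.12 0;0 0 0 0.12 0;0 0 0 0.12 0;0 0 0 0.12 0;0 0 0 0.12 0;0 0 0 0.12 0;0 0 0 0.12 0;0 0 0 0.12 0;0 0 0 0.12 0;0 0 0 0.12 0;0 0 0 0.02 0;0 0 0 0 0"}}

```text
time_s: 10.68
tool_pos: [0.5176, -0.1749, 0.2093]
tool_rot: [-179.9, 0.2, -2.9]
force: [-0.4, -0.0, 0.1]
grip_width: 0.0873
grasp_force: 0.0
```

Run:
```python
from h import *
to(519,-175,180,-3.2)
C=cam("wrist");im=cams.read_camera("wrist");cv2.imwrite("pics/w2.png",im)
for c in blobs(im,(0,0,150),(180,40,255),800): print(rect(C,c,.03),cv2.boundingRect(c))
```

```text
t 10.68 pos [ 517.6 -174.9  209.3] rot [-179.9    0.2   -2.9] shift [ 1.5  0.  29.3] turn 0.006
(457.3, -282.6, 187.4, 120.4, 70.9) (351, 155, 154, 107)
(484.0, -518.8, 120.6, 76.6, -12.9) (578, 139, 62, 109)
(506.5, -88.0, 201.4, 171.5, 87.3) (163, 115, 171, 147)
(666.1, -423.5, 172.5, 52.5, 79.7) (473, 0, 167, 61)
(644.2, -266.0, 273.5, 97.2, 84.3) (269, 0, 280, 106)
(649.2, -81.8, 188.2, 102.7, 87.2) (122, 0, 194, 111)
```

View pics/w2.png

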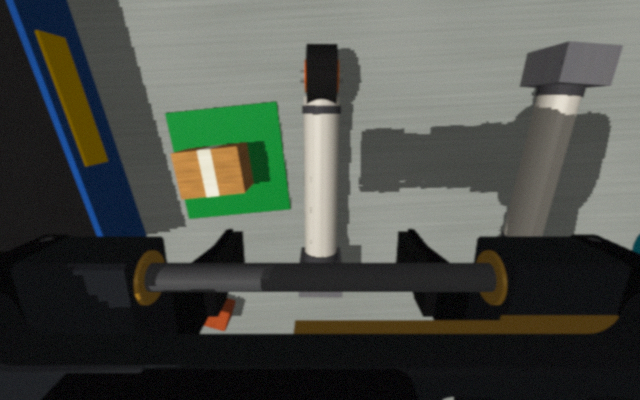

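View: the tube is centred between the fingers at column 321, and the carton stands on the mat. First trial lift is 40 mm to the block side.

Emit:
{"method": "arm_command", "body": {"series": "-12 0 10 0 0;-20 0 25 0 0;-7 0 35 0 0;0 0 35 0 0;0 0 30 0 0;0 0 25 0 0;0 0 17 0 0;0 0 11 0 0;0 0 7 0 0;0 0 3 0 0;0 0 0 0 60;0 0 0 0 120;0 0 0 0 160;0 0 0 0 200;0 0 0 0 230;0 0 0 0 230;0 0 0 0 230", "squeeze": 60}}

```text
time_s: 12.15
tool_pos: [0.4797, -0.1734, 0.0133]
tool_rot: [180.0, -0.0, -3.0]
force: [0.3, 0.1, -0.6]
grip_width: 0.0484
grasp_force: 0.0
```

```bash
cat > st.py <<'E'
from h import *
o=telemetry.get_obs();print(o['time_s'],(o['tool_pos']*1000).round(1),o['tool_rot'].round(1),'F',o['force'].round(2),'M',o['wrist_torque'].round(3),'w',o['grip_width'],o['grasp_force'])
E
python3 st.py
```

```text
12.15 [ 479.7 -173.4   13.3] [180.  -0.  -3.] F [ 0.27  0.1  -0.56] M [ 0.02   0.051 -0.013] w 0.04836618434850516 0.0
```

Emit:
{"method": "arm_command", "body": {"series": "0 0 -1 0 230;0 0 -1 0 230;0 0 -2 0 230;0 0 -2 0 230;0 0 0 0 230;0 0 0 0 230;0 0 0 0 230"}}

```text
time_s: 12.73
tool_pos: [0.4795, -0.1732, 0.0189]
tool_rot: [-180.0, 0.0, -3.0]
force: [1.8, 0.3, -4.7]
grip_width: 0.0369
grasp_force: 60.0
```

```bash
python3 st.py
```

```text
12.7333 [ 479.5 -173.2   18.9] [-180.    0.   -3.] F [ 1.76  0.34 -4.74] M [-0.021 -0.292 -0.032] w 0.03694084371218226 59.99859809875488
```

Fz is only 4.7 N, so the wheel end still rests: the balance is on the wheel side. Set down and shift +83 mm.

Emit:
{"method": "arm_command", "body": {"series": "0 0 2 0 230;0 0 2 0 230;0 0 2 0 230;0 0 1 0 230;0 0 0 0 60;0 0 0 0 60;0 0 0 0 60;8 0 0 0 60;18 0 0 0 60;22 0 0 0 60;20 0 0 0 60;11 0 0 0 60;4 0 0 0 60;0 0 0 0 230;0 0 0 0 230;0 0 0 0 230;0 0 0 0 230;0 0 0 0 230;0 0 0 0 230"}}

```text
time_s: 14.32
tool_pos: [0.5619, -0.1778, 0.0121]
tool_rot: [180.0, 0.0, -3.0]
force: [-0.0, 0.3, 0.3]
grip_width: 0.0368
grasp_force: 60.0
```

Emit:
{"method": "arm_command", "body": {"series": "0 0 0 0 230;0 0 0 0 230;0 0 -1 0 230;0 0 -1 0 230;0 0 -2 0 230;0 0 -2 0 230;0 0 -2 0 230;0 0 0 0 230;0 0 0 0 230;0 0 0 0 230"}}

```text
time_s: 15.15
tool_pos: [0.5623, -0.1775, 0.0199]
tool_rot: [180.0, 0.0, -3.0]
force: [-0.1, -0.3, -9.8]
grip_width: 0.0368
grasp_force: 60.0
```

```bash
python3 st.py
python3 - <<'E'
from h import *
cv2.imwrite("pics/s3.png",cv2.resize(cams.read_camera("side")[110:270,260:480],None,fx=3,fy=3))
E
```

```text
15.15 [ 562.3 -177.5   19.9] [180.   0.  -3.] F [-0.11 -0.26 -9.83] M [ 0.074  0.15  -0.019] w 0.03677587376937231 59.98417815193534
```

View pics/s3.png

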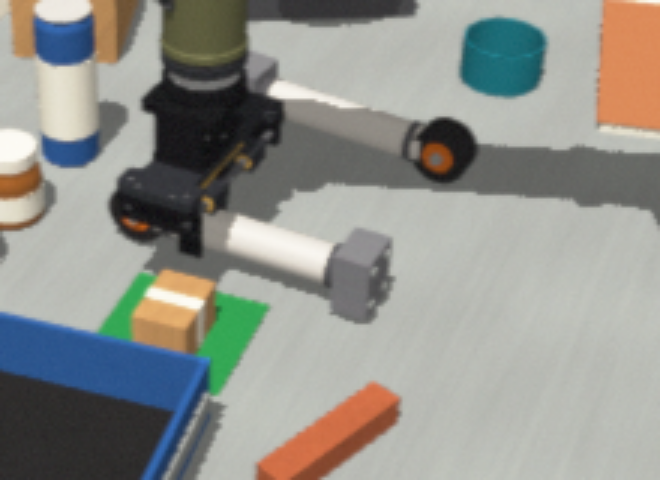

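The whole weight is carried, with the moment pointing to the wheel side (about 12 mm off balance). Shift +10 mm for margin.

Emit:
{"method": "arm_command", "body": {"series": "0 0 2 0 230;0 0 2 0 230;0 0 2 0 230;0 0 2 0 230;0 0 0 0 60;0 0 0 0 60;0 0 0 0 60;4 0 0 0 60;6 0 0 0 60;0 0 0 0 230;0 0 0 0 230;0 0 0 0 230;0 0 0 0 230;0 0 0 0 230;0 0 -1 0 230;0 0 -2 0 230;0 0 -3 0 230;0 0 -2 0 230;0 0 0 0 230;0 0 0 0 230"}}

```text
time_s: 16.87
tool_pos: [0.5722, -0.1781, 0.0198]
tool_rot: [-180.0, 0.0, -3.0]
force: [-0.3, 0.1, -9.4]
grip_width: 0.037
grasp_force: 60.0
```

```bash
python3 st.py
python3 - <<'E'
from h import *
t=telemetry.get_obs()
import time
S=cam("side");im=cams.read_camera("side")
o=telemetry.get_obs();print(o['force'].round(2),o['wrist_torque'].round(3))
# expected block pixel if level
c=blobs(im,(0,0,150),(180,40,255),100,(320,160,400,230))
for k in c: print(cv2.boundingRect(k),cv2.minAreaRect(k))
E
```

```text
16.8667 [ 572.2 -178.1   19.8] [-180.    0.   -3.] F [-0.3   0.08 -9.41] M [ 0.061 -0.009 -0.01 ] w 0.03699216680516813 59.984005093574524
[ 0.6  -0.61 -8.63] [ 0.036  0.019 -0.066]
(332, 172, 69, 59) ((366.0, 201.0), (58.0, 68.0), 90.0)
```

Balanced now (My≈0), with the grip at about +53 mm. Lift and carry.

Emit:
{"method": "arm_command", "body": {"series": "0 0 -3 0 230;0 0 -7 0 230;0 0 -11 0 230;0 0 -15 0 230;0 0 -18 0 230;0 0 -19 0 230;0 0 -18 0 230;0 0 -15 0 230;0 0 -11 0 230;0 0 -7 0 230;0 0 -3 0 230;0 0 0 0 230"}}

```text
time_s: 17.92
tool_pos: [0.5727, -0.1782, 0.1478]
tool_rot: [180.0, -0.1, -3.0]
force: [0.0, 0.2, -9.3]
grip_width: 0.0365
grasp_force: 60.0
```

```bash
python3 st.py
python3 - <<'E'
from h import *
cv2.imwrite("pics/s4.png",cams.read_camera("side")[60:300,140:500])
to(637,270,145,6.4)
E
```

```text
17.9167 [ 572.7 -178.2  147.8] [ 1.8e+02 -1.0e-01 -3.0e+00] F [ 0.04  0.2  -9.27] M [ 0.018 -0.     0.018] w 0.03650127149372075 59.98408226296306
t 17.97 pos [ 572.2 -178.1  146.9] rot [180.   0.  -3.] shift [  41.3 -450.9    1.8] turn -0.164
```

View pics/s4.png

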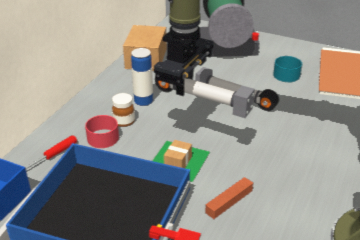

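The arm hangs level, with the block at (245,100) and the wheel beside the can only in projection. Carry it to the tray.

Emit:
{"method": "arm_command", "body": {"series": "0 -6 0 0 230;1 -14 0 0 230;2 -22 0 0 230;3 -28 0 0 230;3 -32 0 0 230;3 -33 0 0 230;3 -33 0 0 230;3 -33 0 0 230;3 -33 0 0 230;3 -33 0 0 230;3 -33 0 0 230;3 -33 0 0 230;3 -32 0 0 230;3 -30 0 0 230;3 -25 0 0 230;2 -18 0 0 230;1 -9 0 0 230;0 -4 0 -0.05 230;0 0 0 -0.08 230;0 0 0 -0.034 230"}}

```text
time_s: 19.63
tool_pos: [0.6368, 0.2709, 0.146]
tool_rot: [180.0, 0.1, 6.7]
force: [-0.1, -0.9, -9.1]
grip_width: 0.0367
grasp_force: 60.0
```

```bash
python3 st.py
python3 - <<'E'
from h import *
to(637,270,38,6.4)
im=cams.read_camera("wrist");cv2.imwrite("pics/w4.png",im)
cv2.imwrite("pics/t4.png",cams.read_camera("top"))
E
```

```text
19.6333 [636.8 270.9 146. ] [1.8e+02 1.0e-01 6.7e+00] F [-0.1  -0.9  -9.09] M [-0.018  0.057 -0.056] w 0.03670984383179931 59.98163742944598
t 19.63 pos [636.8 270.9 146. ] rot [1.8e+02 1.0e-01 6.7e+00] shift [  0.3   0.9 108. ] turn 0.005
```

View pics/t4.png

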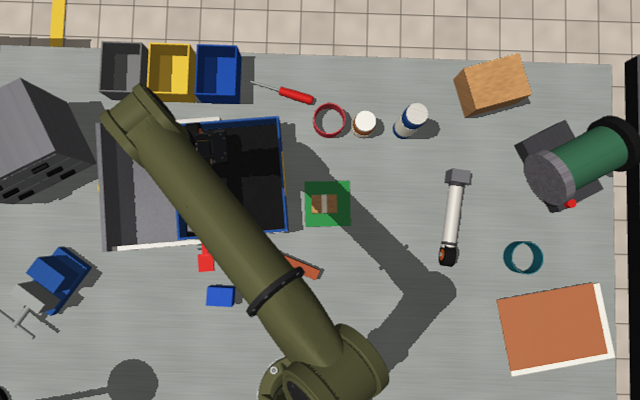

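Emit:
{"method": "arm_command", "body": {"series": "0 1 4 0 230;0 0 9 0 230;0 0 13 0 230;0 0 16 0 230;0 0 16 0 230;0 0 15 0 230;0 0 11 0 230;0 0 7 0 230;0 0 4 0 230;0 0 3 0 230;0 0 2 0 230;0 0 2 0 230;0 0 2 0 230;0 0 1 0 230;0 0 1 0 230;0 0 1 0 230;0 0 0.5 0 230;0 0 0 0 230;0 0 0 0 230"}}

```text
time_s: 21.32
tool_pos: [0.638, 0.2691, 0.0396]
tool_rot: [180.0, -0.0, 6.4]
force: [0.6, 0.2, -8.6]
grip_width: 0.0367
grasp_force: 60.0
```

```bash
python3 st.py
python3 - <<'E'
from h import *
cv2.imwrite("pics/s5.png",cv2.resize(cams.read_camera("side")[190:350,130:350],None,fx=3,fy=3))
E
```

```text
21.3167 [638.  269.1  39.6] [180.   -0.    6.4] F [ 0.59  0.16 -8.64] M [-0.006  0.033 -0.001] w 0.03669253532025344 59.982166048139334
```

View pics/s5.png

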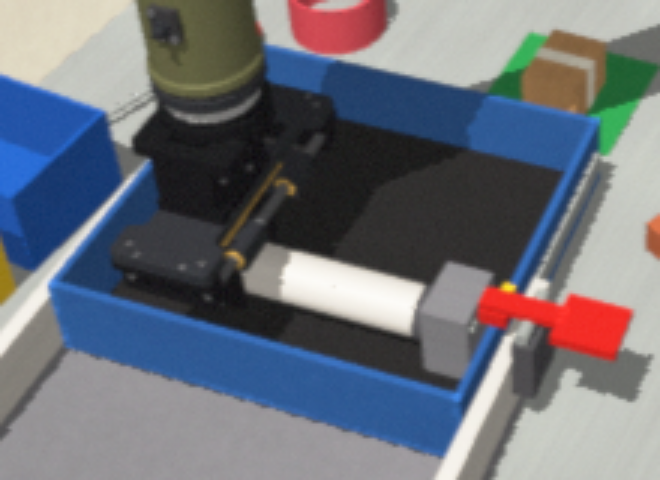

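The block at (455,315) is inside the wall and the tube is level. Ease it down until the load comes off.

Emit:
{"method": "arm_command", "body": {"series": "0 0 0.5 0 230;0 0 0.5 0 230;0 0 0.5 0 230;0 0 0.5 0 230;0 0 0 0 230;0 0 0 0 230"}}

```text
time_s: 21.87
tool_pos: [0.6381, 0.2692, 0.0383]
tool_rot: [180.0, -0.0, 6.4]
force: [-3.0, -2.5, -2.0]
grip_width: 0.0369
grasp_force: 60.0
```

```bash
python3 st.py
```

```text
21.8667 [638.1 269.2  38.3] [180.   -0.    6.4] F [-2.96 -2.46 -1.95] M [-0.361  0.522  0.076] w 0.036884410467824334 60.00737411901355
```

Emit:
{"method": "arm_command", "body": {"series": "0 0 0.5 0 230;0 0 0 0 230;0 0 0 0 140;0 0 0 0 110;0 0 0 0 80;0 0 0 0 60;0 0 0 0 60;0 0 -5 0 60;0 0 -12 0 60;0 0 -20 0 60;0 0 -28 0 60;0 0 -30 0 60;0 0 -30 0 60;0 0 -25 0 60;0 0 -10 0 60;0 0 0 0 60"}}

```text
time_s: 23.2
tool_pos: [0.6393, 0.2705, 0.2012]
tool_rot: [-179.9, -0.3, 6.4]
force: [0.3, -0.0, 0.3]
grip_width: 0.0665
grasp_force: 0.0
```

Run:
```python
from arms import *
to(503,-419,200,-6.4)
S=cam("side");s=cams.read_camera("side")
cv2.imwrite("pics/s6.png",np.hstack([cv2.resize(s[190:350,130:350],None,fx=1.9,fy=1.9),cv2.resize(cams.read_camera("wrist"),(380,304))]))
```

```text
carton (530.6, -79.8, 47.1, 24.9, 1.5)
carton (529.4, -38.4, 47.0, 24.9, 1.6)
t 23.25 pos [638.5 269.6 198.5] rot [-1.8e+02 -1.0e-01  6.4e+00] shift [-211.6  669.2   -2.4] turn 0.224
```

View pics/s6.png

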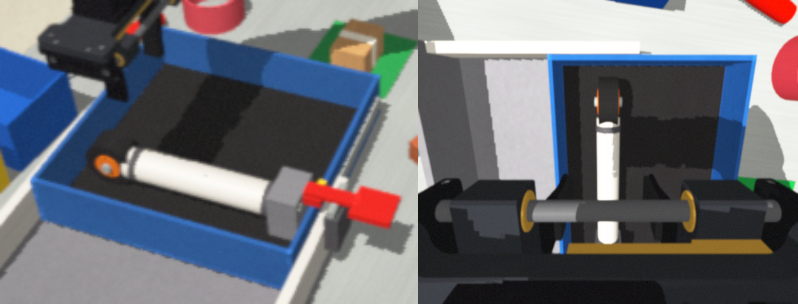

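Arm 1 lies flat in the tray, wheel at (105,165) and block at (288,200). On to arm 2.

Emit:
{"method": "arm_command", "body": {"series": "-3 10 0 0 0;-6 20 0 0 0;-9 29 0 0 0;-11 34 0 0 0;-11 34 0 0 0;-11 34 0 0 0;-11 34 0 0 0;-11 34 0 0 0;-11 34 0 0 0;-11 34 0 0 0;-11 34 0 0 0;-11 34 0 0 0;-11 34 0 0 0;-11 34 0 0 0;-11 34 0 0 0;-11 34 0 0 0;-11 34 0 0 0;-11 34 0 0 0;-11 34 0 0 0;-11 34 0 0 0"}}

```text
time_s: 25.02
tool_pos: [0.503, -0.3887, 0.1953]
tool_rot: [-179.9, 0.1, 6.3]
force: [0.4, -0.6, 1.1]
grip_width: 0.0868
grasp_force: 0.0
```

Emit:
{"method": "arm_command", "body": {"series": "-8 29 0 0 0;-6 20 0 0 0;-3 12 0 0.11 0;0 5 0 0.11 0;0 0 0 0 0;0 0 0 0 0"}}

```text
time_s: 25.52
tool_pos: [0.4941, -0.4542, 0.1955]
tool_rot: [-179.9, 0.1, -6.1]
force: [0.0, 0.7, -0.3]
grip_width: 0.0871
grasp_force: 0.0
```

Run:
```python
from arms import *
to(503,-419,200,-6.4)
C=cam("wrist");w=cams.read_camera("wrist");cv2.imwrite("pics/w7.png",w)
for c in blobs(w,(0,0,90),(180,40,255),800,(240,60,400,250)): print(rect(C,c,.03),cv2.boundingRect(c))
```

```text
tube 514.4 -420.4 159.5 34.4 -6.7
carton (530.6, -79.8, 47.1, 24.9, 1.5)
carton (529.3, -37.0, 47.0, 27.6, 1.7)
t 25.57 pos [ 494.7 -453.4  196. ] rot [-1.799e+02  1.000e-01 -6.000e+00] shift [  4.6 -35.1  -4. ] turn 0.007
(511.2, -499.2, 201.7, 93.0, -5.9) (318, 61, 83, 190)
(521.1, -404.4, 205.3, 69.4, -8.8) (241, 61, 68, 190)
```

View pics/w7.png

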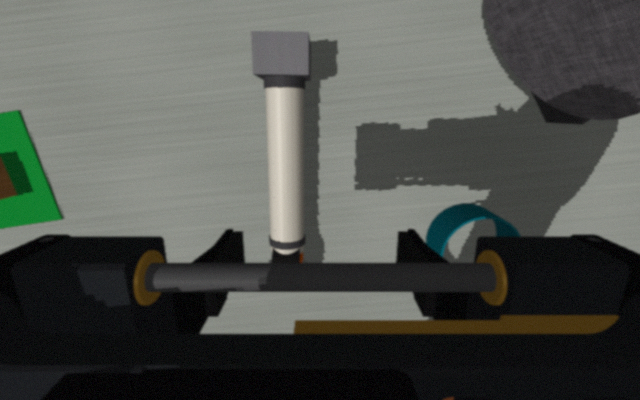

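Arm 2 is unmoved: tube at columns 265–305, block at (280,55). Grip 45 mm towards the block.

Emit:
{"method": "arm_command", "body": {"series": "10 -7 0 0 0;18 -12 8 0.008 0;15 -11 16 0 0;7 -5 28 0 0;0 0 30 0 0;0 0 30 0 0;0 0 26 0 0;0 0 20 0 0;0 0 13 0 0;0 0 8 0 0;0 0 4 0 0;0 0 2 0 60;0 0 0 0 140;0 0 0 0 230;0 0 0 0 230;0 0 0 0 230;0 0 0 0 230;0 0 0 0 230;0 0 0 0 230;0 0 0 0 230"}}

```text
time_s: 27.28
tool_pos: [0.5491, -0.4233, 0.0121]
tool_rot: [-179.9, 0.0, -6.6]
force: [-1.3, 4.1, 2.0]
grip_width: 0.0366
grasp_force: 60.0
```

```bash
python3 st.py
```

```text
27.2833 [ 549.1 -423.3   12.1] [-179.9    0.    -6.6] F [-1.28  4.11  1.99] M [ 0.977  0.184 -0.019] w 0.036576557479634925 59.987525660544634
```

Emit:
{"method": "arm_command", "body": {"series": "0 0 -1 0 230;0 0 -1 0 230;0 0 -2 0 230;0 0 -2 0 230;0 0 -1 0 230;0 0 0 0 230;0 0 0 0 230;0 0 0 0 230"}}

```text
time_s: 27.95
tool_pos: [0.5487, -0.4251, 0.0188]
tool_rot: [180.0, 0.0, -6.7]
force: [0.1, 0.0, -9.8]
grip_width: 0.0366
grasp_force: 60.0
```

```bash
python3 st.py
```

```text
27.95 [ 548.7 -425.1   18.8] [180.    0.   -6.7] F [ 0.13  0.04 -9.79] M [0.043 0.103 0.015] w 0.03663973516222954 59.972889460623264
```

Full weight again, with the balance about 10 mm further towards the block. Re-grip +9 mm.

Emit:
{"method": "arm_command", "body": {"series": "0 0 2 0 230;0 0 2 0 230;0 0 2 0 230;0 0 1 0 230;0 0 0 0 60;0 0 0 0 60;0 0 0 0 60;4 0 0 0 60;5 0 0 0 60;0 0 0 0 230;0 0 0 0 230;0 0 0 0 230;0 0 0 0 230;0 0 0 0 230;0 0 -1 0 230;0 0 -2 0 230;0 0 -2 0 230;0 0 -2 0 230;0 0 0 0 230;0 0 0 0 230"}}

```text
time_s: 29.62
tool_pos: [0.5575, -0.426, 0.0186]
tool_rot: [-180.0, 0.0, -6.7]
force: [-0.2, -0.4, -8.5]
grip_width: 0.0371
grasp_force: 60.0
```

```bash
python3 st.py
python3 - <<'E'
from h import *
cv2.imwrite("pics/s8.png",cv2.resize(cams.read_camera("side")[80:240,280:480],None,fx=3,fy=3))
E
```

```text
29.6167 [ 557.5 -426.    18.6] [-180.     0.    -6.7] F [-0.16 -0.4  -8.55] M [-0.007 -0.006  0.013] w 0.037148669769524 59.98628061264753
```

View pics/s8.png

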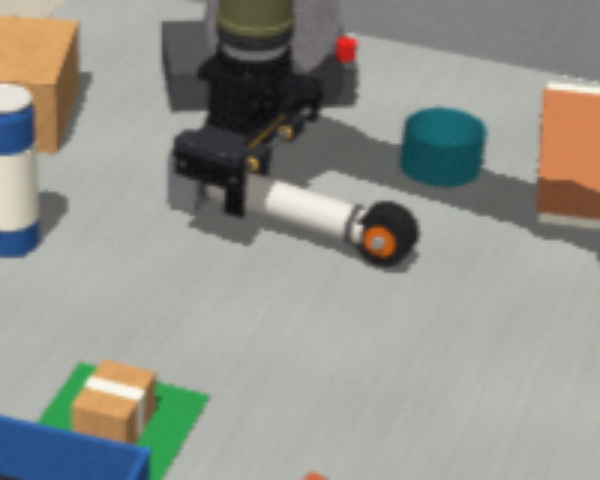

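Level and balanced (My≈0), with the wheel off the bench. Lift and carry, keeping clear of the can.

Emit:
{"method": "arm_command", "body": {"series": "0 0 -3 0 230;0 0 -7 0 230;0 0 -11 0 230;0 0 -15 0 230;0 0 -18 0 230;0 0 -20 0 230;0 0 -18 0 230;0 0 -15 0 230;0 0 -11 0 230;0 0 -7 0 230;0 0 -3 0 230;0 0 0 0 230"}}

```text
time_s: 30.67
tool_pos: [0.5579, -0.4262, 0.1476]
tool_rot: [180.0, -0.0, -6.7]
force: [-0.2, 0.4, -9.5]
grip_width: 0.037
grasp_force: 60.0
```

Emit:
{"method": "arm_command", "body": {"series": "-1 -6 0 0 230;-2 -14 0 0 230;-3 -22 0 0 230;-3 -28 0 0 230;-4 -32 0 0 230;-4 -33 0 0 230;-4 -33 0 0 230;-4 -33 0 0 230;-4 -33 0 0 230;-4 -33 0 0 230;-4 -33 0 0 230;-2 -33 0 0 230;2 -32 0 0 230;6 -32 0 0 230;9 -31 0 0 230;9 -29 0 0 230;9 -26 0 0 230;8 -22 0 0 230;7 -16 0 0 230;5 -9 0 0 230"}}

```text
time_s: 32.33
tool_pos: [0.6344, 0.1024, 0.146]
tool_rot: [-179.9, 0.1, -6.4]
force: [-0.3, 0.7, -9.1]
grip_width: 0.0367
grasp_force: 60.0
```

```bash
python3 st.py
python3 - <<'E'
from h import *
to(652,141,145,6.4)
E
```

```text
32.3333 [634.4 102.4 146. ] [-1.799e+02  1.000e-01 -6.400e+00] F [-0.25  0.75 -9.09] M [0.116 0.002 0.005] w 0.036657891917985526 59.986272510141134
t 32.33 pos [634.4 102.4 146. ] rot [-1.799e+02  1.000e-01 -6.400e+00] shift [ 13.2 -40.3   1.1] turn -0.224
```

Emit:
{"method": "arm_command", "body": {"series": "5 -8 0 0 230;4 -8 0 -0.06 230;1 -5 0 -0.1 230;0 0 0 -0.064 230;0 0 0 0 230;0 0 0 0 230"}}

```text
time_s: 32.83
tool_pos: [0.6471, 0.1167, 0.1463]
tool_rot: [179.9, 0.1, 6.0]
force: [0.1, -0.2, -8.9]
grip_width: 0.0368
grasp_force: 60.0
```

```bash
python3 st.py
python3 - <<'E'
from h import *
to(652,141,38,6.4)
E
```

```text
32.8333 [647.1 116.7 146.3] [1.799e+02 1.000e-01 6.000e+00] F [ 0.07 -0.23 -8.88] M [ 0.028 -0.004  0.016] w 0.036759772307677664 59.98661337420344
t 32.83 pos [647.1 116.7 146.3] rot [1.799e+02 1.000e-01 6.000e+00] shift [  7.6 -23.8 108.3] turn -0.007
```

Emit:
{"method": "arm_command", "body": {"series": "2 -7 0 -0.007 230;3 -10 0 0 230;2 -5 0 0 230;0 -2 4 0 230;0 0 8 0 230;0 0 12 0 230;0 0 15 0 230;0 0 15 0 230;0 0 12 0 230;0 0 9 0 230;0 0 6 0 230;0 0 3 0 230;0 0 0 0 230"}}

```text
time_s: 33.92
tool_pos: [0.6513, 0.1428, 0.0623]
tool_rot: [-180.0, 0.1, 6.6]
force: [0.4, -0.2, -8.6]
grip_width: 0.0367
grasp_force: 60.0
```

```bash
python3 st.py
python3 - <<'E'
from h import *
to(652,141,38,6.4)
cv2.imwrite("pics/s9.png",cv2.resize(cams.read_camera("side")[190:350,130:350],None,fx=3,fy=3))
E
```

```text
33.9167 [651.3 142.8  62.3] [-1.8e+02  1.0e-01  6.6e+00] F [ 0.44 -0.24 -8.57] M [-0.01  -0.036  0.035] w 0.03673562272331548 59.98649222776294
t 33.92 pos [651.3 142.8  62.3] rot [-1.8e+02  1.0e-01  6.6e+00] shift [ 0.6  1.8 24.3] turn 0.003
```

View pics/s9.png

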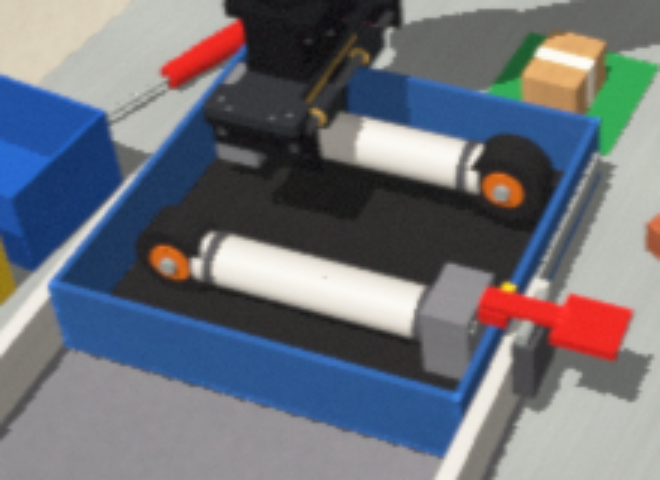

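Arm 2 is inside the walls, wheel at (505,185) and the first arm untouched. Lower the last 24 mm gently.

Emit:
{"method": "arm_command", "body": {"series": "0 1 3 0 230;0 1 5 0 230;0 0 5 0 230;0 0 3 0 230;0 0 2 0 230;0 0 1.5 0 230;0 0 1 0 230;0 0 1 0 230;0 0 1 0 230;0 0 0.5 0 230;0 0 0.5 0 230;0 0 0.5 0 230;0 0 0 0 230;0 0 0 0 230"}}

```text
time_s: 35.13
tool_pos: [0.6518, 0.1408, 0.0391]
tool_rot: [180.0, -0.0, 6.6]
force: [-0.3, 1.0, -9.1]
grip_width: 0.0371
grasp_force: 60.0
```

```bash
python3 st.py
```

```text
35.1333 [651.8 140.8  39.1] [180.   -0.    6.6] F [-0.33  0.98 -9.11] M [ 0.091  0.012 -0.013] w 0.037106993568050715 59.98660393059254
```

Emit:
{"method": "arm_command", "body": {"series": "0 0 0.5 0 230;0 0 0.5 0 230;0 0 0.5 0 230;0 0 0.5 0 230;0 0 0 0 230;0 0 0 0 230"}}

```text
time_s: 35.63
tool_pos: [0.6519, 0.1409, 0.0382]
tool_rot: [180.0, -0.0, 6.6]
force: [-4.2, -2.4, 2.4]
grip_width: 0.0368
grasp_force: 60.0
```

```bash
python3 st.py
```

```text
35.6333 [651.9 140.9  38.2] [180.   -0.    6.6] F [-4.16 -2.38  2.44] M [-0.309  0.95   0.031] w 0.03682531828099136 60.02703722566366
```

Emit:
{"method": "arm_command", "body": {"series": "0 0 0 0 140;0 0 0 0 110;0 0 0 0 80;0 0 0 0 60;0 0 0 0 60;0 0 -5 0 60;0 0 -12 0 60;0 0 -20 0 60;0 0 -28 0 60;0 0 -30 0 60;0 0 -25 0 60;0 0 -12 0 60;-8 -4 0 0 255;-16 -8 0 0 255;-22 -11 0 0 255;-24 -12 0 0 255;-24 -12 0 0 255;-24 -12 0 0 255;-24 -12 0 0 255;-24 -12 0 0 255", "squeeze": 20}}

```text
time_s: 37.3
tool_pos: [0.4744, 0.2042, 0.1669]
tool_rot: [180.0, 0.2, 6.6]
force: [0.5, 0.6, 1.2]
grip_width: 0.0213
grasp_force: 0.0
```

Emit:
{"method": "arm_command", "body": {"series": "-24 -12 0 0 255;-24 -12 0 0 255;-22 -11 0 0 255;-18 -9 0 0 255;-12 -7 0 0 255;-6 -3 0 0 255;0 0 0 0 255;0 0 0 0 255;0 0 0 0 255"}}

```text
time_s: 38.05
tool_pos: [0.3664, 0.2451, 0.1687]
tool_rot: [-180.0, 0.0, 6.5]
force: [0.2, -0.3, -0.1]
grip_width: 0.0007
grasp_force: 0.0
```

Run:
```python
from h import *
to(365,246.5,110,6.5)
s=cams.read_camera("side");cv2.imwrite("pics/s10.png",cv2.resize(s[190:390,130:400],None,fx=2.8,fy=2.8))
```

```text
t 38.05 pos [366.4 245.1 168.7] rot [-180.     0.     6.5] shift [-1.2 -1.5 58.7] turn 0.0
```

View pics/s10.png

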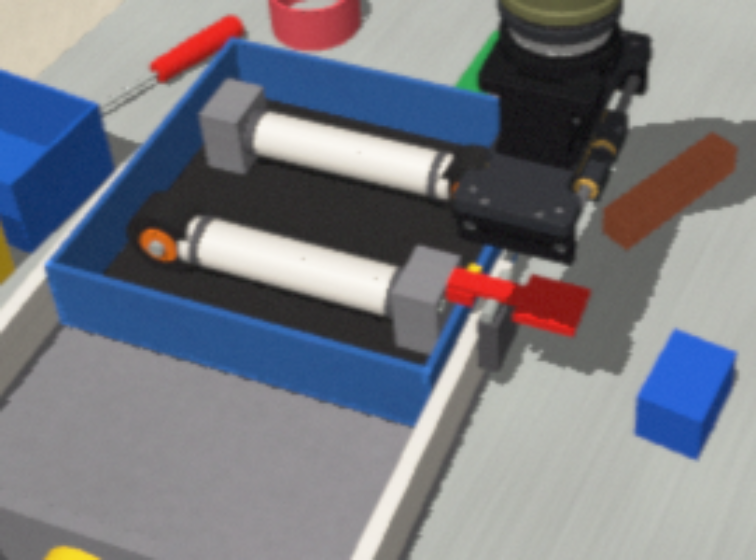

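Both arms lie flat in the tray and the gripper is above the red pad (555,305). Press the lever.

Emit:
{"method": "arm_command", "body": {"series": "-1 -1 8 0 255;0 0 15 0 255;0 0 15 0 255;0 0 12 0 255;0 0 7 0 255;0 0 4 0 255;0 0 3 0 255;0 0 3 0 255;0 0 3 0 255;0 0 3 0 255;0 0 3 0 255;0 0 3 0 255;0 0 3 0 255;0 0 2 0 255;0 0 1 0 255;0 0 0 0 255"}}

```text
time_s: 39.43
tool_pos: [0.3643, 0.247, 0.0868]
tool_rot: [179.8, 0.2, 6.6]
force: [-13.0, -6.6, 32.4]
grip_width: -0.0001
grasp_force: 17.3
```

```bash
python3 st.py
```

```text
39.4333 [364.3 247.   86.8] [179.8   0.2   6.6] F [-13.03  -6.6   32.44] M [-1.561  2.611 -0.094] w -0.00011242842907638177 17.25982106756419
```

Emit:
{"method": "arm_command", "body": {"series": "0 0 -5 0 255;0 0 -15 0 255;0 0 -25 0 255;0 0 -25 0 255;0 0 -13 0 255;5 6 0 0 255;10 12 0 0 255;16 19 0 0 255;19 23 0 0 255;19 23 0 0 255;19 23 0 0 255;19 23 0 0 255;19 23 0 0 255;19 23 0 0 255;19 23 0 0 255;18 21 0 0 255;16 19 0 0 255;12 15 0 0 255;8 9 0 0 255;2 2 0 0 255"}}

```text
time_s: 41.1
tool_pos: [0.6143, 0.0063, 0.1643]
tool_rot: [-180.0, 0.2, 6.3]
force: [-0.0, -0.6, -0.1]
grip_width: 0.0005
grasp_force: 0.0
```

Run:
```python
from h import *
to(612.7,9.7,55,6.4)
im=cams.read_camera("side");
cv2.imwrite("pics/s11.png",cv2.resize(im[190:390,130:400],None,fx=2.8,fy=2.8))
C=cam("top");t=cams.read_camera("top")
for c in blobs(t,(0,150,120),(5,255,255),50,(190,225,235,280)): print("lever",rect(C,c,.09))
b=np.vstack(blobs(t,(100,150,60),(120,255,255),50,(160,100,300,260)));print("tray",rect(C,b,.085))
```

```text
t 41.1 pos [614.3   6.3 164.3] rot [-180.     0.2    6.3] shift [ -0.9  -3.5 109.4] turn -0.001
lever (392.1, 251.3, 95.9, 39.5, 12.8)
tray (621.1, 202.6, 369.8, 291.7, 6.4)
```

Emit:
{"method": "arm_command", "body": {"series": "-1 0 8 0 255;0 0 18 0 255;0 0 24 0 255;0 0 24 0 255;0 0 18 0 255;0 0 12 0 255;0 0 5 0 255;0 -4 0 0 255;0 -6 0 0 255;0 -6 0 0 255;0 -5 0 0 255;0 -4 0 0 255;0 -3 0 0 255;0 -3 0 0 255;0 -3 0 0 255;0 -3 0 0 255;0 -3 0 0 255;0 -3 0 0 255;0 -3 0 0 255;0 -3 0 0 255"}}

```text
time_s: 42.87
tool_pos: [0.607, 0.0574, 0.058]
tool_rot: [179.9, 0.0, 6.5]
force: [0.6, -3.2, 1.1]
grip_width: 0.0004
grasp_force: 1.7
```

```bash
python3 st.py
```

```text
42.8667 [607.   57.4  58. ] [179.9   0.    6.5] F [ 0.64 -3.24  1.11] M [-0.606 -0.084  0.003] w 0.00039104372849326944 1.6985936416313052
```

Force is 3–5 N and the tray is past the catch. Keep pushing.

Emit:
{"method": "arm_command", "body": {"series": "0 -4 0 0 255;0 -5 0 0 255;0 -6 0 0 255;0 -7 0 0 255;0 -7 0 0 255;0 -7 0 0 255;0 -7 0 0 255;0 -7 0 0 255;0 -7 0 0 255;0 -7 0 0 255;0 -7 0 0 255;0 -7 0 0 255;0 -7 0 0 255;0 -7 0 0 255;0 -7 0 0 255;0 -7 0 0 255;0 -7 0 0 255;0 -6 0 0 255;0 -5 0 0 255;0 -4 0 0 255"}}

```text
time_s: 44.53
tool_pos: [0.5918, 0.1866, 0.0581]
tool_rot: [-180.0, 0.0, 6.6]
force: [2.3, -0.8, 1.9]
grip_width: 0.0007
grasp_force: 1.6
```

```bash
python3 st.py
```

```text
44.5333 [591.8 186.6  58.1] [-180.     0.     6.6] F [ 2.29 -0.76  1.92] M [-0.565 -0.474  0.002] w 0.0006724627470274543 1.58267977880314
```

Emit:
{"method": "arm_command", "body": {"series": "0 -2 0 0 255;0 -2 0 0 255;0 -2 0 0 255;0 -2 0 0 255;0 -2 0 0 255;0 -2 0 0 255;0 -2 0 0 255;0 -2 0 0 255;0 -2 0 0 255;0 0 0 0 255"}}

```text
time_s: 45.37
tool_pos: [0.5897, 0.2044, 0.058]
tool_rot: [-179.9, 0.0, 6.6]
force: [-1.0, -2.2, 1.5]
grip_width: 0.0005
grasp_force: 1.2
```

```bash
python3 st.py
```

```text
45.3667 [589.7 204.4  58. ] [-179.9    0.     6.6] F [-1.01 -2.16  1.5 ] M [-0.391  0.107  0.017] w 0.00045574649542227865 1.1707061785273254
```

Emit:
{"method": "arm_command", "body": {"series": "0 -1 0 0 255;0 -1 0 0 255;0 -1 0 0 255;0 -1 0 0 255;0 -1 0 0 255;0 -1 0 0 255;0 0 0 0 255;0 0 0 0 255"}}

```text
time_s: 46.03
tool_pos: [0.5893, 0.2097, 0.0579]
tool_rot: [-180.0, 0.0, 6.6]
force: [-1.1, -1.8, 2.3]
grip_width: 0.0004
grasp_force: 1.0
```

```bash
python3 st.py
```

```text
46.0333 [589.3 209.7  57.9] [-180.     0.     6.6] F [-1.09 -1.77  2.35] M [-0.369  0.219 -0.008] w 0.0003936761233299898 1.0225662728771567
```

Emit:
{"method": "arm_command", "body": {"series": "0 -1 0 0 255;0 -1 0 0 255;0 -1 0 0 255;0 -1 0 0 255;0 0 0 0 255;0 0 0 0 255"}}

```text
time_s: 46.53
tool_pos: [0.5889, 0.2136, 0.0579]
tool_rot: [-180.0, 0.0, 6.6]
force: [-0.5, -1.9, 0.4]
grip_width: 0.0008
grasp_force: 1.0
```

```bash
python3 st.py
python3 - <<'E'
from h import *
cv2.imwrite("pics/s12.png",np.hstack([cams.read_camera("side")[150:,:420],cams.read_camera("top")[80:330,40:400]]))
E
```

```text
46.5333 [588.9 213.6  57.9] [-180.     0.     6.6] F [-0.54 -1.87  0.36] M [-0.342  0.278  0.009] w 0.0007557833934544891 1.0376239533070475
```

View pics/s12.png

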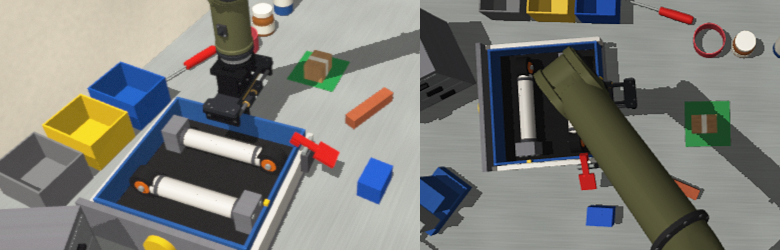

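The tray is nearly home, with a small gap left at the cabinet side, and the arms sit as placed. Push until it stops.

Emit:
{"method": "arm_command", "body": {"series": "0 -1 0 0 255;0 -1 0 0 255;0 -1 0 0 255;0 -1 0 0 255;0 -1 0 0 255;0 0 0 0 255;0 0 0 0 255"}}

```text
time_s: 47.22
tool_pos: [0.5885, 0.2167, 0.0579]
tool_rot: [179.9, 0.0, 6.5]
force: [-1.1, -6.4, 3.5]
grip_width: 0.0007
grasp_force: 2.9
```

```bash
python3 st.py
```

```text
47.2167 [588.5 216.7  57.9] [179.9   0.    6.5] F [-1.12 -6.4   3.53] M [-1.158  0.352 -0.002] w 0.0006547247363471148 2.928966013714671
```

Emit:
{"method": "arm_command", "body": {"series": "0 -1 0 0 255;0 -1 0 0 255;0 -1 0 0 255;0 0 0 0 255;0 0 0 0 255"}}

```text
time_s: 47.63
tool_pos: [0.5885, 0.2167, 0.0579]
tool_rot: [179.6, 0.1, 6.4]
force: [-2.9, -10.4, 4.9]
grip_width: 0.0005
grasp_force: 5.7
```

```bash
python3 st.py
```

```text
47.6333 [588.5 216.7  57.9] [1.796e+02 1.000e-01 6.400e+00] F [ -2.88 -10.36   4.89] M [-2.133  0.633  0.022] w 0.0004719206488152467 5.652498845010996
```

The tray is against its hard stop. Back off slowly, retreat and check.

Emit:
{"method": "arm_command", "body": {"series": "0 2 0 0 255;0 4 0 0 255;0 8 0 0 255;0 12 0 0 255;0 14 0 0 255;0 12 0 0 255;0 5 -8 0 255;0 0 -20 0 255;0 0 -30 0 255;0 0 -30 0 255;0 0 -25 0 255;0 12 -10 0 255;0 25 0 0 255;0 30 0 0 255;0 30 0 0 255;0 30 0 0 255;0 30 0 0 255;0 20 0 0 255;0 8 0 0 255;0 0 0 0 255"}}

```text
time_s: 49.3
tool_pos: [0.6162, -0.022, 0.1812]
tool_rot: [180.0, -0.0, 6.3]
force: [0.4, 0.3, -0.1]
grip_width: 0.0009
grasp_force: 0.0
```

```bash
python3 st.py
python3 - <<'E'
from h import *
C=cam("top");t=cams.read_camera("top");s=cams.read_camera("side")
b=np.vstack(blobs(t,(100,150,60),(120,255,255),40,(85,100,235,250)));print("tray",rect(C,b,.085))
cv2.imwrite("pics/s13.png",np.hstack([s[150:,:420],t[80:330,60:440]]))
E
```

```text
49.3 [616.2 -22.  181.2] [180.   -0.    6.3] F [ 0.36  0.33 -0.12] M [0.013 0.005 0.006] w 0.0008577180533030639 0.0
tray (605.1, 346.5, 370.2, 347.6, 6.3)
```

View pics/s13.png

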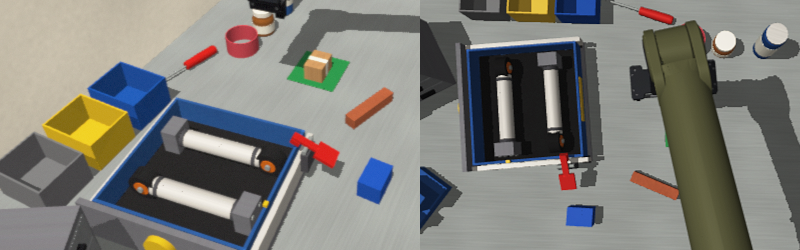

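The tray is fully home, with both arms flat and crosswise. The carton stands on the mat, the lever is down, the belt, jar and can are untouched, and the robot is clear.

```bash
python3 -c "
from cell import env
print(env.sign_off())"
```

```text
the job is handed in; nothing more can be done
None
```

I handed the job in at about 49 s: the carton stands upright on the mat, both contact-wheel arms (only two were there) lie flat and crosswise in the tray, the lever is down, and the tray is pushed to its stop with the pink belt, spray can and jar left alone.

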